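# Open the mitre saw's junction box

### The arm

A 6-joint arm with a two-finger parallel gripper is mounted at the origin on the work surface. World frame = base frame: x ahead of the robot, y to its left, z up, the work surface at z = 0. Lengths are in m, angles in rad, forces in N, time in s.
With the tool pointing down it reaches from about 0.275 to 0.725 m from the base axis. Payload 15.9 kg.
Tool frame: the origin (TCP) lies at the very end of the fingers, on their centre line; the grasp point (between the pads) lies 19 mm behind it; y points along the fingers, z is the direction in which the jaws open and shut, and the axes are right-handed (so a half turn about y gives the same grasp; the last joint's range is limited). The gripper opens to 85 mm and grips with 20 to 120 N. Pads are 22 mm wide; open, the fingers measure 114 mm over their backs; the gripper's body (76 mm by 85 mm) begins 54 mm behind the grasp point. The pads swing forward as they close: fully open they stand 13 mm farther back than shut.
Start: joints at [1.295, 0.213, -0.034, 1.323, 0, 1.571], TCP at [0.136, 0.481, 0.231] pointing down, gripper open.
Joint ranges: [-2.98, 2.98], [-0.74, 1.72], [-1.14, 1.35], [-2.1, 2.04], [-1.57, 1.44], [-3.14, 3.14]. Speed limits (rad/s): [1.89, 1.89, 2.39, 2.57, 3.14, 3.14].

### API

Orientations are given as a 3x3 rotation matrix whose columns are the frame's x, y, z axes.
In Python, from station import get_obs, cams, order gives the robot as it stands.
- The arm moves only by the shell command python3 -m inch 'ROWS' [FORCE]. ROWS is JSON, a list of rows, each an object of numbers: "wx", "wy", "wz": the turn, a rotation vector about the tool's x, y, z in rad; "tx", "ty", "tz": the shift along the tool's x, y, z in cm; "fingers": the gripper's target within -1 to 1 (shut at 1, half-way at 0, fully open at -1). A call has exactly 10 rows; each row is the pose to reach, as a shift and turn from the pose commanded when the call began, along the tool's axes at that moment; what a row does not reach only later rows make up. A row lasts 1/10 s, in which the tool goes at most 50 mm and 8.59 degrees, less where a joint would pass 70% of its speed; a pose out of reach is approached as far as the arm can. A call with a gripper value outside its range is refused whole. The fingers move at their own pace and stop on an object; FORCE is the grip in N (left out, the last holds). Time passes only in rows, so rows that repeat a pose let the fingers close, or fill a call up. It gives the time, the measured TCP pose, the force and the opening at its end, in the units of the state.
- get_obs(): the state, without advancing time (a new reading comes with each control period).
- cams.grab_frame(name): name is "scene" or "top" or "wrist"; returns a dict with "pixels" (384x512x3 uint8, blue, green, red), "fx", "fy", "cx", "cy" (pixels), "world_to_cam" (4x4, takes a point from world to camera coordinates). Camera axes: x right, y up, looking along -z (the intrinsics and any distortion apply to the point x, -y, -z); pixel columns grow to the right and rows downward; lengths in m; the calibration is good to about 2 mm. A picture is of the moment at which its call begins. There is no depth.
- order.close_job(): hands the job in, once; it reports no verdict.
Trained networks look in a picture, given as the dict that the camera call returned (one of the last four; its "shot" number tells which), for a name from the list of things; names that differ only in an ending like _2 or _b are one class to them, and where a whole thing is asked for, a point or a joint stands for the part that bears it (a point fixed in the world has none). Each returns a list of dicts, best first, with "conf" (0 to 1); they miss things now and then, are a little off and sometimes report something else, mostly with a low value. They report only what shows in the picture. A call takes as long as a camera call. They do not tell look-alikes from the thing itself.
- cams.trace(name, picture): "pixels" (384x512 bool, what is visible of it) and "box" ([left, top, right, bottom] in pixels, round what is visible of it).
The state is a dict: "time": time; "q": joint angles; "qd": joint speeds; "joint_efforts": joint torques, N m; "ee_pos": TCP position; "tcp_rot": TCP orientation; "contact_force": force on the tool from outside, world axes, zero at the start; "wrist_torque": the same for the moment, N m; "opening": finger opening in m.
Only numpy, scipy, OpenCV 4.12 (cv2) and the standard library are available. Lean on these libraries where they do the work, as an engineer would, in place of code of your own. Each camera call takes 0.05 s, during which the arm holds its last target. There are 200 camera calls.

### The job

The mitre saw's junction box needs a look inside: take its teal cover by the handle, lift it straight up off the two pins and set it down flat in the wooden tray, handle up, lowering it all the way rather than dropping it, then let go. Leave the box with the yellow cover closed.

Things in the scene. Friction and masses are not known exactly. Their poses are not given: they have to be found in the camera images.
- teal_cover_grip (a point): Middle of the handle bar of the loose teal cover: plate 140 x 96 x 5 mm, about 240 g, two 13 mm holes 56 mm either side of its centre along x. The black bar is 76 mm long (x), 14 wide (y), 14 high, on feet 10 x 12 mm at 33 mm either side. Point: 33 mm above the plate's underside, 28 above its top face, 7 below the bar's top. x along bar and long side, z up. Starts on box_a.
- yellow_cover_grip (a point): Centre of the handle bar of the yellow cover, the same in shape, size and axes as the teal one. It closes the other, identical grey box and must stay where it is.
- box_a: Grey metal junction box under the teal cover, fixed, 140 x 96 mm (x, y), 50 mm high, open-topped. Two brass pins, 8 mm thick with tapered tips, stand 13 mm above the rim, 56 mm either side of its centre along x; they pass loosely through the cover's holes, so only its weight holds the cover. Origin: centre of the underside; z up. The two boxes may swap places.
- tray: Brown wooden tray, empty, fixed to the bench: outside 260 mm (its x) by 200 mm (its y) and 30 mm high, walls and floor 6 mm thick. Origin: centre of the underside, at bench level; z up. A cover lying flat on its floor has the middle of its handle bar 39 mm above the origin.
Not all that is in view belongs to the job. There is more than one size of the part that bears teal_cover_grip; the job needs the largest.

How it is judged:
By the outcome, as a careful person would: the job done as asked, in the order asked, and still so for the second after the job is handed in, with the robot touching nothing.
It also fails if it takes over 38 s, if anything falls off the work surface, if the arm or the gripper's body presses on something with over 40 N, if the wrist force passes 120 N, or if a joint passes its speed limit or range.

## Working session

There is one attempt and no reset: what is moved stays moved. The work goes in short steps, Python scripts to look and compute and a shell command to move; the robot and the scene stay as the last step left them, time stands still between calls to the robot, and variables do not carry over. Pictures are saved under pics/ and viewed, about 8 in all and at most 12, crops included, and the job is handed in when it is done.

```bash
mkdir -p pics
cat > h.py <<'E'
import numpy as np, cv2
from station import get_obs, cams, order
def ray(f,u,v):
    M=np.array(f["world_to_cam"]);R=M[:3,:3];t=M[:3,3]
    d=R.T@np.array([(u-f["cx"])/f["fx"],-(v-f["cy"])/f["fy"],-1]);return -R.T@t,d
def atz(f,u,v,z):
    o,d=ray(f,u,v);return o+d*(z-o[2])/d[2]
def proj(f,p):
    M=np.array(f["world_to_cam"]);c=M[:3,:3]@np.array(p)+M[:3,3]
    return f["cx"]+f["fx"]*c[0]/-c[2], f["cy"]-f["fy"]*c[1]/-c[2]
E
python3 - <<'E'
from h import *
ims=[]
for n in("top","scene"):
    f=cams.grab_frame(n);im=f["pixels"].copy()
    print(n,[k for k in f],f["fx"],ray(f,256,192)[0])
    for t in("teal_cover_grip","yellow_cover_grip","box_a","tray"):
        for d in cams.trace(t,f):
            m=d["pixels"].astype(np.uint8);ys,xs=np.nonzero(m)
            r=cv2.minAreaRect(np.c_[xs,ys].astype(np.float32))
            z={"b":.05,"t":.055,"y":.055}[t[0]] if t!="tray" else .03
            print(t,round(d["conf"],2),d["box"],r, atz(f,*r[0],z).round(3),len(xs))
    cv2.imwrite(f"pics/{n}.png",cv2.resize(im,(768,576)))
s=get_obs();print(s["time"],s["ee_pos"],s["tcp_rot"],s["contact_force"],s["opening"])
E
```

```text
top ['pixels', 'fx', 'fy', 'cx', 'cy', 'world_to_cam', 'shot'] 426.9717315903769 [ 0.40148642 -0.00734323  1.12517081]
teal_cover_grip 0.78 [255.0, 111.2, 308.5, 171.6] ((280.2663269042969, 140.36338806152344), (55.002288818359375, 38.073665618896484), 65.85445404052734) [ 0.609 -0.05   0.055] 2022
teal_cover_grip 0.72 [196.7, 225.4, 240.9, 266.1] ((218.44717407226562, 245.78489685058594), (36.85770797729492, 25.86182403564453), 42.51044845581055) [0.34  0.099 0.055] 933
teal_cover_grip 0.6 [260.7, 187.0, 300.4, 230.4] ((277.0361328125, 209.33395385742188), (35.8101692199707, 24.213924407958984), 57.2647705078125) [ 0.434 -0.045  0.055] 827
yellow_cover_grip 0.94 [336.7, 150.0, 392.5, 212.3] ((363.8705139160156, 180.21707153320312), (56.39631652832031, 39.1826057434082), 71.99584197998047) [ 0.512 -0.26   0.055] 2141
box_a 0.67 [250.7, 119.3, 307.2, 173.8] ((274.3476257324219, 148.87953186035156), (59.469356536865234, 35.35398483276367), 49.63546371459961) [ 0.588 -0.036  0.05 ] 202
tray 0.94 [116.8, 124.5, 192.5, 222.7] ((156.070068359375, 171.96792602539062), (78.22937774658203, 99
[... 531 characters left out ...]
7349548339844, 245.7572479248047), (76.64128875732422, 38.13187026977539), 19.29004669189453) [ 0.612 -0.056  0.055] 2541
box_a 0.89 [220.1, 230.6, 308.1, 291.1] ((261.8014221191406, 262.06494140625), (81.6355972290039, 47.64583206176758), 12.15494155883789) [ 0.639 -0.083  0.05 ] 1545
tray 0.92 [276.6, 148.8, 407.9, 228.4] ((341.8010559082031, 182.80503845214844), (120.870849609375, 65.66139221191406), 33.11134338378906) [0.545 0.252 0.03 ] 6015
0.5 [0.13613996 0.48107054 0.23126736] [[ 9.62211351e-01 -3.50080018e-05  2.72303719e-01]
 [-2.72303721e-01 -8.17742207e-05  9.62211347e-01]
 [-1.14176721e-05 -9.99999996e-01 -8.82168925e-05]] [ 1.12254159 -0.32972389  0.39923737] 0.0857548445243261
```

View pics/top.png

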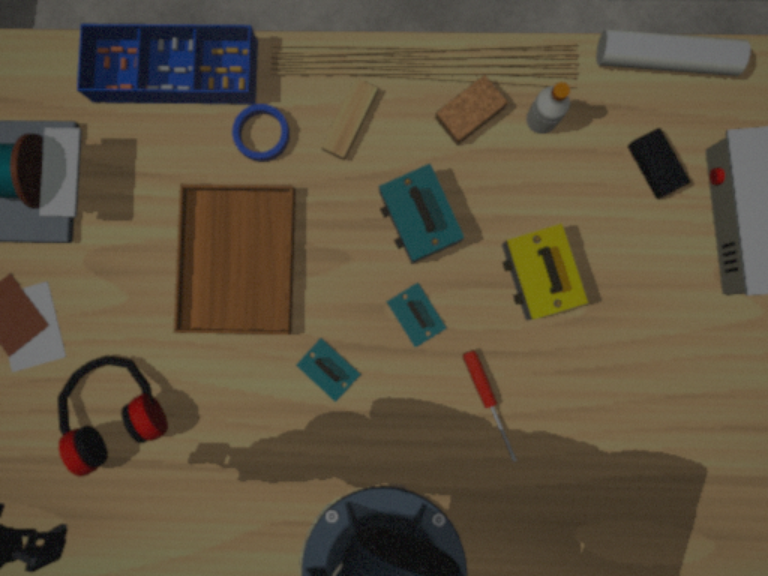

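View pics/scene.png

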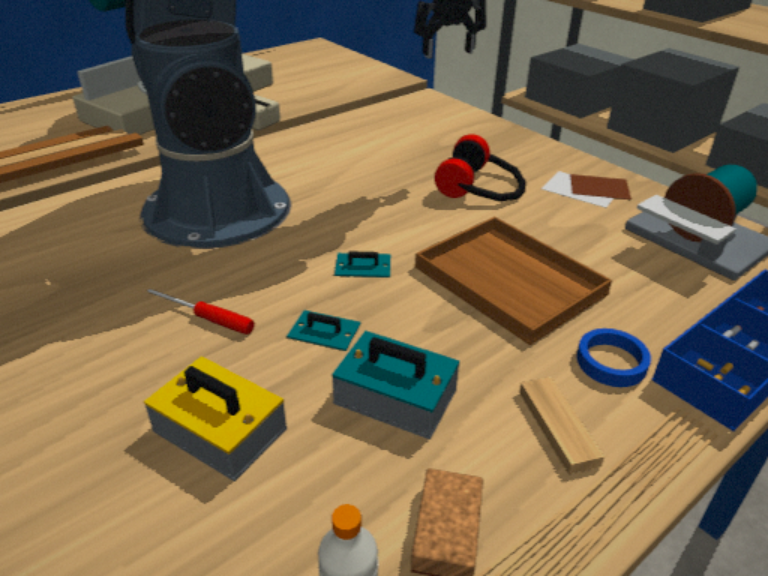

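The top view shows the big teal cover at full-size pixels (280,142), on its box. The yellow one is at (364,180), the tray at (157,172), and the two small teal covers at (218,246) and (277,209) are decoys. The two cameras agree on the teal cover at about (0.61,-0.05), yaw about 24°.

```bash
python3 -m inch '[{"tx":60,"tz":-38.2,"ty":2,"wy":-0.696,"fingers":-1},{"tx":60,"tz":-38.2,"ty":2,"wy":-0.696,"fingers":-1},{"tx":60,"tz":-38.2,"ty":2,"wy":-0.696,"fingers":-1},{"tx":60,"tz":-38.2,"ty":2,"wy":-0.696,"fingers":-1},{"tx":60,"tz":-38.2,"ty":2,"wy":-0.696,"fingers":-1},{"tx":60,"tz":-38.2,"ty":2,"wy":-0.696,"fingers":-1},{"tx":60,"tz":-38.2,"ty":2,"wy":-0.696,"fingers":-1},{"tx":60,"tz":-38.2,"ty":2,"wy":-0.696,"fingers":-1},{"tx":60,"tz":-38.2,"ty":2,"wy":-0.696,"fingers":-1},{"tx":60,"tz":-38.2,"ty":2,"wy":-0.696,"fingers":-1}]' 60
cat > go.py <<'E'
import sys
from h import *
def go(x,y,z,yaw):  # remaining shift (cm) in tool axes, and turn about tool y
    s=get_obs();R=np.array(s["tcp_rot"]);p=np.array(s["ee_pos"])
    d=R.T@(np.array([x,y,z])-p)*100
    c=np.arctan2(R[1,0],R[0,0]);print("t",s["time"],"p",p.round(4),"yaw",round(np.degrees(c),2),"tx ty tz",d.round(2),"wy",round(-(np.radians(yaw)-c),4),"F",np.round(s["contact_force"],1),"op",round(s["opening"],4),"tilt",R[2].round(3))
if __name__=="__main__": go(*map(float,sys.argv[1:]))
E
python3 go.py .609 -.05 .2 24.1
```

```text
t 0.5 p [0.1361 0.4811 0.2313] yaw -15.8 tx ty tz [ 59.96   3.13 -38.22] wy -0.6964 F [ 1.1 -0.3  0.4] op 0.0858 tilt [-0. -1. -0.]invalid input
```

```bash
python3 -m inch '[{"wx":0,"wy":-0.696,"wz":0,"tx":60,"ty":2,"tz":-38.2,"fingers":-1},{"wx":0,"wy":-0.696,"wz":0,"tx":60,"ty":2,"tz":-38.2,"fingers":-1},{"wx":0,"wy":-0.696,"wz":0,"tx":60,"ty":2,"tz":-38.2,"fingers":-1},{"wx":0,"wy":-0.696,"wz":0,"tx":60,"ty":2,"tz":-38.2,"fingers":-1},{"wx":0,"wy":-0.696,"wz":0,"tx":60,"ty":2,"tz":-38.2,"fingers":-1},{"wx":0,"wy":-0.696,"wz":0,"tx":60,"ty":2,"tz":-38.2,"fingers":-1},{"wx":0,"wy":-0.696,"wz":0,"tx":60,"ty":2,"tz":-38.2,"fingers":-1},{"wx":0,"wy":-0.696,"wz":0,"tx":60,"ty":2,"tz":-38.2,"fingers":-1},{"wx":0,"wy":-0.696,"wz":0,"tx":60,"ty":2,"tz":-38.2,"fingers":-1},{"wx":0,"wy":-0.696,"wz":0,"tx":60,"ty":2,"tz":-38.2,"fingers":-1}]' 60
python3 go.py .609 -.05 .2 24.1
```

```text
time: 1.5
ee_pos: [0.4489, 0.1306, 0.2184]
tcp_rot: [[0.913, 0.001, -0.408], [0.408, 0.0, 0.913], [0.001, -1.0, -0.0]]
contact_force: [0.2, 1.6, 0.4]
opening: 0.0855
t 1.5 p [0.4489 0.1306 0.2184] yaw 24.07 tx ty tz [  7.25   1.84 -23.02] wy -0.0006 F [0.2 1.6 0.4] op 0.0855 tilt [ 0.001 -1.    -0.   ]
```

```bash
python3 -m inch '[{"wx":0,"wy":0,"wz":0,"tx":7.2,"ty":1.8,"tz":-23,"fingers":-1},{"wx":0,"wy":0,"wz":0,"tx":7.2,"ty":1.8,"tz":-23,"fingers":-1},{"wx":0,"wy":0,"wz":0,"tx":7.2,"ty":1.8,"tz":-23,"fingers":-1},{"wx":0,"wy":0,"wz":0,"tx":7.2,"ty":1.8,"tz":-23,"fingers":-1},{"wx":0,"wy":0,"wz":0,"tx":7.2,"ty":1.8,"tz":-23,"fingers":-1},{"wx":0,"wy":0,"wz":0,"tx":7.2,"ty":1.8,"tz":-23,"fingers":-1},{"wx":0,"wy":0,"wz":0,"tx":7.2,"ty":1.8,"tz":-23,"fingers":-1},{"wx":0,"wy":0,"wz":0,"tx":7.2,"ty":1.8,"tz":-23,"fingers":-1},{"wx":0,"wy":0,"wz":0,"tx":7.2,"ty":1.8,"tz":-23,"fingers":-1},{"wx":0,"wy":0,"wz":0,"tx":7.2,"ty":1.8,"tz":-23,"fingers":-1}]' 60
python3 - <<'E'
from h import *
from go import go
go(.609,-.05,.2,24.1)
f=cams.grab_frame("wrist");im=f["pixels"].copy()
for d in cams.trace("teal_cover_grip",f):
    m=d["pixels"].astype(np.uint8);ys,xs=np.nonzero(m);print(round(d["conf"],2),d["box"],len(xs))
    c=cv2.boxPoints(cv2.minAreaRect(np.c_[xs,ys].astype(np.float32)))
    print([atz(f,*p,.055).round(4)[:2].tolist() for p in c])
# black bar pixels near
g=im.max(2)<50
R=get_obs()
n,l,st,ce=cv2.connectedComponentsWithStats(g.astype(np.uint8))
for i in range(1,n):
    if st[i,4]>150:
        ys,xs=np.nonzero(l==i);r=cv2.minAreaRect(np.c_[xs,ys].astype(np.float32));print(st[i],r,atz(f,*r[0],.09).round(4))
for z,col in((.09,(0,0,255)),(.055,(0,255,255))):
    cv2.circle(im,tuple(int(round(a)) for a in proj(f,[.609,-.05,z])),3,col,-1)
cv2.imwrite("pics/w1.png",cv2.resize(im,(768,576)))
E
```

```text
time: 2.5
ee_pos: [0.6071, -0.0472, 0.2008]
tcp_rot: [[0.913, 0.001, -0.409], [0.409, -0.0, 0.913], [0.001, -1.0, -0.0]]
contact_force: [0.1, 0.0, -0.0]
opening: 0.0852
t 2.5 p [ 0.6071 -0.0472  0.2008] yaw 24.14 tx ty tz [ 0.06  0.08 -0.33] wy 0.0007 F [ 0.1  0.  -0. ] op 0.0852 tilt [ 0.001 -1.    -0.   ]
0.95 [283.9, 0.6, 351.8, 74.8] 4324
[[0.4482, -0.0859], [0.4234, -0.0368], [0.4735, -0.0034], [0.5003, -0.056]]
0.85 [196.0, 107.1, 295.7, 243.7] 12057
[[0.5646, -0.1236], [0.5238, -0.0376], [0.6476, 0.0288], [0.6951, -0.0707]]
0.64 [461.3, 2.7, 512.0, 52.7] 1906
[[0.3855, 0.0539], [0.3686, 0.0918], [0.4004, 0.1183], [0.4183, 0.0786]]
[ 36   0  41  30 734] ((56.0, 14.5), (29.0, 40.0), 90.0) [ 0.5396 -0.2422  0.09  ]
[317   0  13  48 470] ((323.0, 23.5), (47.0, 12.0), 90.0) [ 0.4609 -0.0517  0.09  ]
[133  23  19  23 346] ((142.0, 34.0), (22.0, 18.0), 90.0) [ 0.5254 -0.1777  0.09  ]
[ 389   84  123  188 1932] ((453.6681823730469, 178.63040161132812), (12.314077377319336, 220.9998321533203), 34.12281036376953) [0.5221 0.1167 0.09  ]
[ 239  142   16   84 1150] ((247.36512756347656, 183.52151489257812), (83.29113006591797, 14.58484172821045), 88.05851745605469) [ 0.6032 -0.0529  0.09  ]
[    0   247   512   137 33289] ((255.5, 315.0), (136.0, 511.0), 90.0) [0.7341 0.0147 0.09  ]
```

View pics/w1.png

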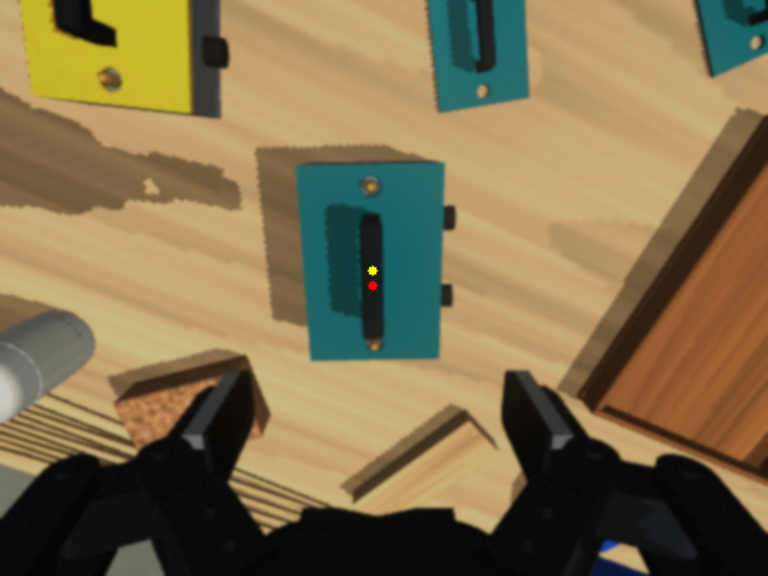

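The wrist view shows the teal cover with plate corners at about (298,164), (444,163), (439,358), (311,360) in the 768-wide picture. The bar is vertical at column 371, and a pin tip shows at each end.

Run:
```python
from h import *
from go import go
f=cams.grab_frame("wrist")
c=np.array([atz(f,u/1.5,v/1.5,.055)[:2] for u,v in((298,164),(444,163),(439,358),(311,360))])
m=c.mean(0);print(c.round(4),m.round(4),[np.linalg.norm(c[i]-c[i-1]).round(4) for i in range(4)])
print("cam",ray(f,0,0)[0])
for a,b in((0,3),(1,2)): d=c[b]-c[a];print("yaw",np.degrees(np.arctan2(d[1],d[0])))
d=c[1]-c[0];print("yaw y",np.degrees(np.arctan2(d[1],d[0]))-90);d=c[2]-c[3];print(np.degrees(np.arctan2(d[1],d[0]))-90)
print("pin",atz(f,371/1.5,183/1.5,.063))
print("bar sides",atz(f,239.5,205,.09),atz(f,255,205,.09), "bar line",atz(f,371/1.5,220/1.5,.09),atz(f,372.5/1.5,330/1.5,.09))
go(m[0],m[1],.066,24.1)
```

```text
[[ 0.564  -0.1223]
 [ 0.5252 -0.0371]
 [ 0.6506  0.0223]
 [ 0.6908 -0.0636]] [ 0.6076 -0.0502] [np.float64(0.1397), np.float64(0.0936), np.float64(0.1387), np.float64(0.0949)]
cam [ 0.53431889 -0.08008903  0.34294345]
yaw 24.823925315584027
yaw 25.35882511334395
yaw y 24.503150630705377
25.12174720395926
pin [ 0.55513232 -0.07492129  0.063     ]
bar sides [ 0.62545716 -0.05143212  0.09      ] [ 0.61951489 -0.03816474  0.09      ] bar line [ 0.57243184 -0.06687236  0.09      ] [ 0.63603214 -0.03767226  0.09      ]
t 2.65 p [ 0.6073 -0.0477  0.2005] yaw 24.11 tx ty tz [-0.08 13.45 -0.24] wy 0.0002 F [ 0.  -0.2  0.7] op 0.0853 tilt [ 0. -1. -0.]
```

```bash
python3 -m inch '[{"wx":0,"wy":-0.014,"wz":0,"tx":-0.1,"ty":2,"tz":-0.24,"fingers":-1},{"wx":0,"wy":-0.014,"wz":0,"tx":-0.1,"ty":4,"tz":-0.24,"fingers":-1},{"wx":0,"wy":-0.014,"wz":0,"tx":-0.1,"ty":6,"tz":-0.24,"fingers":-1},{"wx":0,"wy":-0.014,"wz":0,"tx":-0.1,"ty":8,"tz":-0.24,"fingers":-1},{"wx":0,"wy":-0.014,"wz":0,"tx":-0.1,"ty":10,"tz":-0.24,"fingers":-1},{"wx":0,"wy":-0.014,"wz":0,"tx":-0.1,"ty":11.5,"tz":-0.24,"fingers":-1},{"wx":0,"wy":-0.014,"wz":0,"tx":-0.1,"ty":12.6,"tz":-0.24,"fingers":-1},{"wx":0,"wy":-0.014,"wz":0,"tx":-0.1,"ty":13.3,"tz":-0.24,"fingers":-1},{"wx":0,"wy":-0.014,"wz":0,"tx":-0.1,"ty":13.4,"tz":-0.24,"fingers":-1},{"wx":0,"wy":-0.014,"wz":0,"tx":-0.1,"ty":13.4,"tz":-0.24,"fingers":-1}]' 60
python3 go.py .6076 -.0502 .066 24.9
```

```text
time: 3.65
ee_pos: [0.6077, -0.0507, 0.0666]
tcp_rot: [[0.907, 0.0, -0.421], [0.421, -0.0, 0.907], [0.0, -1.0, -0.0]]
contact_force: [-0.2, 0.2, 0.7]
opening: 0.0854
t 3.65 p [ 0.6077 -0.0507  0.0666] yaw 24.88 tx ty tz [0.01 0.06 0.05] wy -0.0003 F [-0.2  0.2  0.7] op 0.0854 tilt [ 0. -1. -0.]
```

Now I'll close with the pose held.

```bash
python3 -m inch '[{"wx":0,"wy":0,"wz":0,"tx":0,"ty":0,"tz":0,"fingers":1},{"wx":0,"wy":0,"wz":0,"tx":0,"ty":0,"tz":0,"fingers":1},{"wx":0,"wy":0,"wz":0,"tx":0,"ty":0,"tz":0,"fingers":1},{"wx":0,"wy":0,"wz":0,"tx":0,"ty":0,"tz":0,"fingers":1},{"wx":0,"wy":0,"wz":0,"tx":0,"ty":0,"tz":0,"fingers":1},{"wx":0,"wy":0,"wz":0,"tx":0,"ty":0,"tz":0,"fingers":1},{"wx":0,"wy":0,"wz":0,"tx":0,"ty":0,"tz":0,"fingers":1},{"wx":0,"wy":0,"wz":0,"tx":0,"ty":0,"tz":0,"fingers":1},{"wx":0,"wy":0,"wz":0,"tx":0,"ty":0,"tz":0,"fingers":1},{"wx":0,"wy":0,"wz":0,"tx":0,"ty":0,"tz":0,"fingers":1}]' 60
python3 - <<'E'
from h import *
from go import go
go(.6076,-.0502,.066,24.9)
f=cams.grab_frame("wrist");cv2.imwrite("pics/w2.png",f["pixels"])
f=cams.grab_frame("top")
for d in cams.trace("tray",f)[:1]:
    ys,xs=np.nonzero(d["pixels"]);r=cv2.minAreaRect(np.c_[xs,ys].astype(np.float32))
    c=cv2.boxPoints(r);w=np.array([atz(f,*p,.03)[:2] for p in c]);print(w.round(3),w.mean(0).round(4))
w=np.array([atz(f,u/1.5,v/1.5,.03)[:2] for u,v in((181,185),(295,185),(291,333),(175,331))]);print(w.round(3),w.mean(0),[np.linalg.norm(w[i]-w[i-1]).round(3) for i in range(4)])
E
```

```text
time: 4.65
ee_pos: [0.6076, -0.0508, 0.0665]
tcp_rot: [[0.907, 0.0, -0.421], [0.421, -0.0, 0.907], [0.0, -1.0, -0.0]]
contact_force: [0.1, -0.0, 6.5]
opening: 0.0127
t 4.65 p [ 0.6076 -0.0508  0.0665] yaw 24.88 tx ty tz [0.02 0.05 0.05] wy -0.0004 F [ 0.1 -0.   6.5] op 0.0127 tilt [ 0. -1. -0.]
[[0.396 0.371]
 [0.658 0.375]
 [0.655 0.168]
 [0.395 0.168]] [0.5259 0.2702]
[[0.652 0.368]
 [0.655 0.168]
 [0.398 0.166]
 [0.397 0.367]] [0.52538363 0.26723452] [np.float64(0.255), np.float64(0.2), np.float64(0.257), np.float64(0.201)]
```

View pics/w2.png

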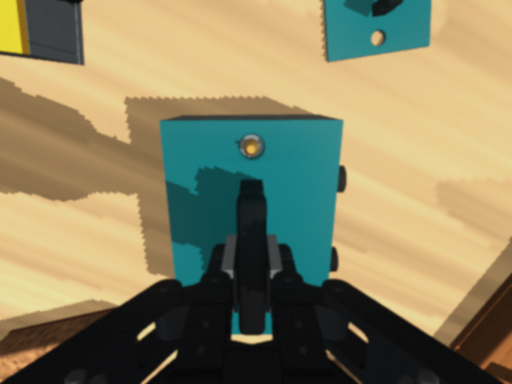

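The grip is on the bar, with pads either side at about (252,260). Next is a straight lift, slow at first.

```bash
python3 -m inch '[{"wx":0,"wy":0,"wz":0,"tx":0,"ty":-0.3,"tz":0,"fingers":1},{"wx":0,"wy":0,"wz":0,"tx":0,"ty":-0.8,"tz":0,"fingers":1},{"wx":0,"wy":0,"wz":0,"tx":0,"ty":-1.5,"tz":0,"fingers":1},{"wx":0,"wy":0,"wz":0,"tx":0,"ty":-2.5,"tz":0,"fingers":1},{"wx":0,"wy":0,"wz":0,"tx":0,"ty":-4,"tz":0,"fingers":1},{"wx":0,"wy":0,"wz":0,"tx":0,"ty":-5.5,"tz":0,"fingers":1},{"wx":0,"wy":0,"wz":0,"tx":0,"ty":-7,"tz":0,"fingers":1},{"wx":0,"wy":0,"wz":0,"tx":0,"ty":-8.2,"tz":0,"fingers":1},{"wx":0,"wy":0,"wz":0,"tx":0,"ty":-9,"tz":0,"fingers":1},{"wx":0,"wy":0,"wz":0,"tx":0,"ty":-9,"tz":0,"fingers":1}]' 60
python3 - <<'E'
from h import *
from go import go
go(.526,.268,.156,0)
f=cams.grab_frame("wrist");cv2.imwrite("pics/w3.png",f["pixels"])
E
```

```text
time: 5.8
ee_pos: [0.608, -0.0507, 0.1574]
tcp_rot: [[0.907, 0.002, -0.421], [0.421, -0.0, 0.907], [0.001, -1.0, -0.001]]
contact_force: [0.1, 0.0, -2.7]
opening: 0.0127
t 5.8 p [ 0.608  -0.0507  0.1574] yaw 24.88 tx ty tz [ 5.97  0.13 32.37] wy 0.4342 F [ 0.1  0.  -2.7] op 0.0127 tilt [ 0.001 -1.    -0.001]
```

View pics/w3.png

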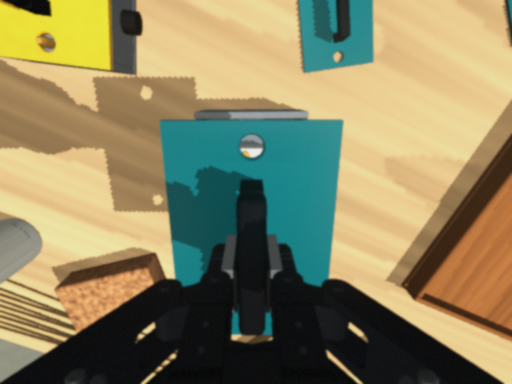

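The cover is off its pins, level and unmoved in the grip, and the box is visible below at about (250,114). The 2.7 N load matches its weight. Now I'll carry it to the tray.

```bash
python3 -m inch '[{"wx":0,"wy":0.02,"wz":0,"tx":0.3,"ty":0,"tz":1.5,"fingers":1},{"wx":0,"wy":0.06,"wz":0,"tx":0.8,"ty":0,"tz":4.5,"fingers":1},{"wx":0,"wy":0.12,"wz":0,"tx":1.6,"ty":0,"tz":8.5,"fingers":1},{"wx":0,"wy":0.18,"wz":0,"tx":2.4,"ty":0,"tz":13,"fingers":1},{"wx":0,"wy":0.24,"wz":0,"tx":3.2,"ty":0,"tz":17.5,"fingers":1},{"wx":0,"wy":0.3,"wz":0,"tx":4.1,"ty":0,"tz":22,"fingers":1},{"wx":0,"wy":0.36,"wz":0,"tx":4.9,"ty":0,"tz":26.5,"fingers":1},{"wx":0,"wy":0.4,"wz":0,"tx":5.5,"ty":0,"tz":30,"fingers":1},{"wx":0,"wy":0.43,"wz":0,"tx":5.8,"ty":0,"tz":31.8,"fingers":1},{"wx":0,"wy":0.434,"wz":0,"tx":6,"ty":0,"tz":32.4,"fingers":1}]' 60
python3 - <<'E'
from h import *
from go import go
go(.526,.268,.023,0)
a=cams.grab_frame("top");b=cams.grab_frame("wrist")
cv2.imwrite("pics/t4.png",np.hstack([a["pixels"][60:300,60:420],cv2.resize(b["pixels"],(320,240))]))
E
```

```text
time: 6.85
ee_pos: [0.5245, 0.2702, 0.1553]
tcp_rot: [[1.0, -0.001, -0.002], [0.002, -0.0, 1.0], [-0.001, -1.0, -0.0]]
contact_force: [-0.1, -0.3, -2.0]
opening: 0.0128
t 6.85 p [0.5245 0.2702 0.1553] yaw 0.1 tx ty tz [ 0.17 13.23 -0.21] wy 0.0017 F [-0.1 -0.3 -2. ] op 0.0128 tilt [-0.001 -1.    -0.   ]
```

View pics/t4.png

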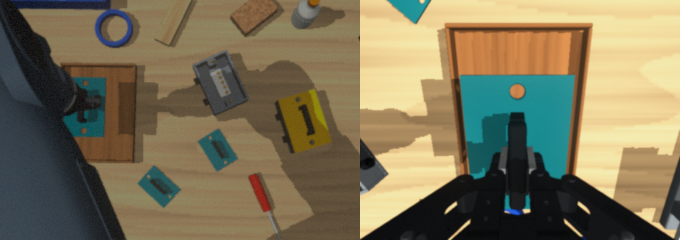

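The cover is centred over the tray, with its edges inside the walls in both views. I'll lower it to a few mm above the floor.

```bash
python3 -m inch '[{"wx":0,"wy":0,"wz":0,"tx":0,"ty":1.5,"tz":0,"fingers":1},{"wx":0,"wy":0,"wz":0,"tx":0,"ty":3.5,"tz":0,"fingers":1},{"wx":0,"wy":0,"wz":0,"tx":0,"ty":5.5,"tz":0,"fingers":1},{"wx":0,"wy":0,"wz":0,"tx":0,"ty":7.5,"tz":0,"fingers":1},{"wx":0,"wy":0,"wz":0,"tx":0,"ty":9.5,"tz":0,"fingers":1},{"wx":0,"wy":0,"wz":0,"tx":0,"ty":11,"tz":0,"fingers":1},{"wx":0,"wy":0,"wz":0,"tx":0,"ty":12,"tz":0,"fingers":1},{"wx":0,"wy":0,"wz":0,"tx":0,"ty":12.6,"tz":0,"fingers":1},{"wx":0,"wy":0,"wz":0,"tx":0,"ty":12.8,"tz":0,"fingers":1},{"wx":0,"wy":0,"wz":0,"tx":0,"ty":12.8,"tz":0,"fingers":1}]' 60
python3 go.py .526 .268 .0225 0
```

```text
time: 7.95
ee_pos: [0.5259, 0.2683, 0.0285]
tcp_rot: [[1.0, 0.0, -0.0], [0.0, 0.0, 1.0], [0.0, -1.0, 0.0]]
contact_force: [-0.3, 0.3, -2.3]
opening: 0.0131
t 7.95 p [0.5259 0.2683 0.0285] yaw 0.0 tx ty tz [ 0.01  0.6  -0.03] wy 0.0 F [-0.3  0.3 -2.3] op 0.0131 tilt [ 0. -1.  0.]
```

```bash
python3 -m inch '[{"wx":0,"wy":0,"wz":0,"tx":0,"ty":0.1,"tz":0,"fingers":1},{"wx":0,"wy":0,"wz":0,"tx":0,"ty":0.2,"tz":0,"fingers":1},{"wx":0,"wy":0,"wz":0,"tx":0,"ty":0.3,"tz":0,"fingers":1},{"wx":0,"wy":0,"wz":0,"tx":0,"ty":0.38,"tz":0,"fingers":1},{"wx":0,"wy":0,"wz":0,"tx":0,"ty":0.44,"tz":0,"fingers":1},{"wx":0,"wy":0,"wz":0,"tx":0,"ty":0.48,"tz":0,"fingers":1},{"wx":0,"wy":0,"wz":0,"tx":0,"ty":0.52,"tz":0,"fingers":1},{"wx":0,"wy":0,"wz":0,"tx":0,"ty":0.55,"tz":0,"fingers":1},{"wx":0,"wy":0,"wz":0,"tx":0,"ty":0.55,"tz":0,"fingers":1},{"wx":0,"wy":0,"wz":0,"tx":0,"ty":0.55,"tz":0,"fingers":1}]' 60
python3 go.py .526 .268 .0225 0
```

```text
time: 8.95
ee_pos: [0.5256, 0.2685, 0.0227]
tcp_rot: [[1.0, -0.0, -0.0], [0.0, -0.0, 1.0], [-0.0, -1.0, -0.0]]
contact_force: [-0.3, -0.4, -2.6]
opening: 0.0129
t 8.95 p [0.5256 0.2685 0.0227] yaw 0.01 tx ty tz [ 0.04  0.02 -0.05] wy 0.0002 F [-0.3 -0.4 -2.6] op 0.0129 tilt [-0. -1. -0.]
```

The force still reads the full weight, so it isn't down yet. I'll lower in half-millimetre steps.

```bash
python3 -m inch '[{"wx":0,"wy":0,"wz":0,"tx":0,"ty":0.03,"tz":0,"fingers":1},{"wx":0,"wy":0,"wz":0,"tx":0,"ty":0.06,"tz":0,"fingers":1},{"wx":0,"wy":0,"wz":0,"tx":0,"ty":0.09,"tz":0,"fingers":1},{"wx":0,"wy":0,"wz":0,"tx":0,"ty":0.12,"tz":0,"fingers":1},{"wx":0,"wy":0,"wz":0,"tx":0,"ty":0.15,"tz":0,"fingers":1},{"wx":0,"wy":0,"wz":0,"tx":0,"ty":0.15,"tz":0,"fingers":1},{"wx":0,"wy":0,"wz":0,"tx":0,"ty":0.15,"tz":0,"fingers":1},{"wx":0,"wy":0,"wz":0,"tx":0,"ty":0.15,"tz":0,"fingers":1},{"wx":0,"wy":0,"wz":0,"tx":0,"ty":0.15,"tz":0,"fingers":1},{"wx":0,"wy":0,"wz":0,"tx":0,"ty":0.15,"tz":0,"fingers":1}]' 60
python3 go.py .526 .268 .0225 0
```

```text
time: 9.95
ee_pos: [0.5257, 0.2685, 0.0225]
tcp_rot: [[1.0, 0.001, -0.0], [0.0, 0.0, 1.0], [0.001, -1.0, 0.0]]
contact_force: [-7.7, -3.5, 18.2]
opening: 0.0131
t 9.95 p [0.5257 0.2685 0.0225] yaw 0.01 tx ty tz [ 0.03 -0.   -0.05] wy 0.0003 F [-7.7 -3.5 18.2] op 0.0131 tilt [ 0.001 -1.     0.   ]
```

It's on the floor: 18 N up, with no further descent. I'll ease off the press, then open.

```bash
python3 -m inch '[{"wx":0,"wy":0,"wz":0,"tx":0,"ty":-0.05,"tz":0,"fingers":1},{"wx":0,"wy":0,"wz":0,"tx":0,"ty":-0.09,"tz":0,"fingers":1},{"wx":0,"wy":0,"wz":0,"tx":0,"ty":-0.09,"tz":0,"fingers":1},{"wx":0,"wy":0,"wz":0,"tx":0,"ty":-0.09,"tz":0,"fingers":0.6},{"wx":0,"wy":0,"wz":0,"tx":0,"ty":-0.09,"tz":0,"fingers":0.4},{"wx":0,"wy":0,"wz":0,"tx":0,"ty":-0.09,"tz":0,"fingers":0.2},{"wx":0,"wy":0,"wz":0,"tx":0,"ty":-0.09,"tz":0,"fingers":0},{"wx":0,"wy":0,"wz":0,"tx":0,"ty":-0.09,"tz":0,"fingers":-0.2},{"wx":0,"wy":0,"wz":0,"tx":0,"ty":-0.09,"tz":0,"fingers":-0.2},{"wx":0,"wy":0,"wz":0,"tx":0,"ty":-0.09,"tz":0,"fingers":-0.2}]' 60
python3 go.py .526 .268 .18 0
```

```text
time: 10.95
ee_pos: [0.5256, 0.2685, 0.0221]
tcp_rot: [[1.0, 0.0, -0.0], [0.0, -0.0, 1.0], [0.0, -1.0, -0.0]]
contact_force: [1.2, 1.3, -0.5]
opening: 0.0514
t 10.95 p [0.5256 0.2685 0.0221] yaw 0.01 tx ty tz [  0.04 -15.79  -0.05] wy 0.0002 F [ 1.2  1.3 -0.5] op 0.0514 tilt [ 0. -1. -0.]
```

The cover is released. Now I'll go straight up.

```bash
python3 -m inch '[{"wx":0,"wy":0,"wz":0,"tx":0,"ty":-0.5,"tz":0,"fingers":-0.2},{"wx":0,"wy":0,"wz":0,"tx":0,"ty":-1.5,"tz":0,"fingers":-0.2},{"wx":0,"wy":0,"wz":0,"tx":0,"ty":-3,"tz":0,"fingers":-0.2},{"wx":0,"wy":0,"wz":0,"tx":0,"ty":-5,"tz":0,"fingers":-0.2},{"wx":0,"wy":0,"wz":0,"tx":0,"ty":-8,"tz":0,"fingers":-0.2},{"wx":0,"wy":0,"wz":0,"tx":0,"ty":-11,"tz":0,"fingers":-0.2},{"wx":0,"wy":0,"wz":0,"tx":0,"ty":-14,"tz":0,"fingers":-0.2},{"wx":0,"wy":0,"wz":0,"tx":0,"ty":-17,"tz":0,"fingers":-0.2},{"wx":0,"wy":0,"wz":0,"tx":0,"ty":-18,"tz":0,"fingers":-0.2},{"wx":0,"wy":0,"wz":0,"tx":0,"ty":-18,"tz":0,"fingers":-0.2}]' 60
python3 - <<'E'
from h import *
from go import go
go(.526,.268,.2,0)
a=cams.grab_frame("scene");b=cams.grab_frame("wrist")
cv2.imwrite("pics/t5.png",np.hstack([cv2.resize(a["pixels"],(400,300)),cv2.resize(b["pixels"],(400,300))]))
for d in cams.trace("teal_cover_grip",b)[:1]:
    ys,xs=np.nonzero(d["pixels"]);c=cv2.boxPoints(cv2.minAreaRect(np.c_[xs,ys].astype(np.float32)));print(d["conf"],[atz(b,*p,.011)[:2].round(3).tolist() for p in c])
E
```

```text
time: 11.95
ee_pos: [0.5263, 0.2688, 0.2041]
tcp_rot: [[1.0, 0.003, -0.0], [0.0, 0.001, 1.0], [0.003, -1.0, 0.001]]
contact_force: [0.0, -0.5, -0.1]
opening: 0.0515
t 11.95 p [0.5263 0.2688 0.2041] yaw 0.01 tx ty tz [-0.04  0.41 -0.08] wy 0.0001 F [ 0.  -0.5 -0.1] op 0.0515 tilt [ 0.003 -1.     0.001]
0.91 [[0.43, -0.004], [0.43, 0.02], [0.477, 0.008], [0.477, -0.017]]
```

View pics/t5.png

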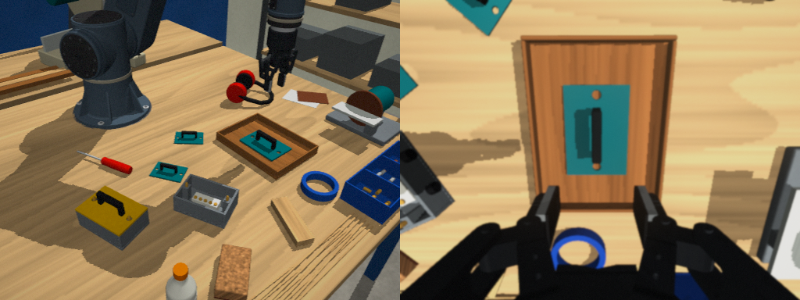

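The cover lies flat and handle up in the tray (wrist half, about (596,130)), clear of all four walls. The teal box is open, the yellow box is still closed, and the gripper is free.

```bash
python3 -c "
from station import order
print(order.close_job())"
```

```text
the job is handed in; nothing more can be done
None
```

The teal cover is off its box and lying flat in the wooden tray, handle up. I handed the job in at about 12 s of the 38 s allowed.

- **Lift and carry:** I gripped the large teal cover by its handle bar and lifted it straight up off the pins. It stayed level all the way to the tray.
- **Setting down:** I lowered it until it touched the tray floor. The last small steps pressed with about 18 N. I eased that off, opened the fingers and went straight up, about 18 cm clear.
- **Last checks:** The final scene and wrist pictures show the cover clear of all four tray walls. The teal box is open, the yellow cover is still on its box, and the contact force is about zero.
- **Check that didn't work:** The network's final trace picked out one of the small teal covers instead of the large one. The final position was therefore judged by eye from the pictures, plus the tool position at release, which was within about 1 mm of the tray centre I measured.

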